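Load the label unwinder's core rings

TASK

Thread the three coloured core rings onto the label unwinder's spindle in size order: the blue large one first at the bottom, then the orange medium one, then the green small one on top, letting go of each before the next. Then push the stack down with its stiff red disc until the disc is fully home on the hub, and let go. Feel your way gently: never force a ring or ram the unwinder, and leave the other things on the bench alone.

Things in the scene. Friction and masses are not known exactly. Their poses are not given: they have to be found in the camera images.
- unwinder: Label unwinder, fixed to the bench: white base plate 150 x 150 x 26 mm, black round hub (diameter 72 mm) up to 42 mm, an upright bare steel spindle, and a red disc round the spindle above the hub. Origin at the centre of the plate's underside, z up. Contact forces on the unwinder above 45 N are too rough.
- spindle_end (a point): Nominal spindle end, 100 mm above the unwinder's origin. The spindle (diameter 18 mm; flat end with a 2 mm chamfer) is upright and firm but stands on an eccentric belt-tension mount: its true axis is 6 mm off this point, in a direction set differently each time and not measured. Find it by feel, e.g. slide a ring lightly round over the end until it drops on.
- disc_home (a point): Point 50 mm above the unwinder's origin: height of the red disc's top when fully home on a hard stop (stacked ring centres then 6, 18 and 30 mm above it). The disc (diameter 56 mm, 7 mm thick) slides stiffly on the spindle: about 8 N moves it down, it stays where left and carries the rings without sinking. It starts 5 to 8 mm above home.
- ring_large_c (a point): Blue ring, outside diameter 60 mm, 12 mm high, plain round bore 20 mm, 80 g, lying flat; both faces alike. This point is its centre, half-way up (6 mm above its underside); z is the ring's axis. It is the largest of the three.
- ring_medium_c (a point): Orange ring, outside diameter 48 mm, 12 mm high, plain round bore 20 mm, 50 g, lying flat; both faces alike. This point is its centre, half-way up (6 mm above its underside); z is the ring's axis. It is the middle one of the three.
- ring_small_c (a point): Green ring, outside diameter 36 mm, 12 mm high, plain round bore 20 mm, 25 g, lying flat; both faces alike. This point is its centre, half-way up (6 mm above its underside); z is the ring's axis. It is the smallest of the three.
- spare: Grey ring, outside diameter 54 mm, bore 36 mm, 12 mm high, a spare from another machine. Not part of the job: leave it alone. Origin at the centre of its underside.
- label_roll: Roll of blank white labels lying flat, diameter 72 mm, bore 38 mm, 40 mm high. Not part of the job: leave it alone. Origin at the centre of its underside.
- bottle0: White tablet jar with a green band, diameter 60 mm, 100 mm high. Not part of the job: leave it alone. Origin at the centre of its underside.
- bottle1: White tablet jar with a green band, diameter 60 mm, 100 mm high. Not part of the job: leave it alone. Origin at the centre of its underside.
- carton0: White and green medicine carton, 110 x 60 x 30 mm. Not part of the job: leave it alone. Origin at the centre of its underside.
- carton1: White and orange medicine carton, 50 x 90 x 50 mm. Not part of the job: leave it alone. Origin at the centre of its underside.
- carton2: White and blue medicine carton, 100 x 60 x 35 mm. Not part of the job: leave it alone. Origin at the centre of its underside.
Things that resemble listed ones, but are neither listed nor needed, are in the scene too. Leave any purple look-alike of the part that bears ring_medium_c alone.

How it is judged:
By the outcome, as a careful person would: the job done as asked, in the order asked, and still so for the second after the job is handed in, with the robot touching nothing.
It also fails if it takes over 72 s, if anything falls off the work surface, if the arm or the gripper's body presses on something with over 40 N, if the wrist force passes 120 N, or if a joint passes its speed limit or range.

ROBOT

A 6-joint arm with a two-finger parallel gripper is mounted at the origin on the work surface. World frame = base frame: x ahead of the robot, y to its left, z up, the work surface at z = 0. Lengths are in m, angles in rad, forces in N, time in s.
With the tool pointing down it reaches from about 0.425 to 0.95 m from the base axis. Payload 3.5 kg.
Tool frame: the origin (TCP) lies on the centre line of the jaws, within the pads' length; the fingertips stand 25 mm ahead of it and the grasp point (between the pads) lies 6 mm ahead of it (ctrl.finger_overhang is the distance from the TCP to the fingertips, in m); z points along the fingers, y is the line along which they close (so a half turn about z gives the same grasp; the last joint's range is limited). The gripper opens to 85 mm and grips with 20 to 120 N. Pads are 22 mm wide; open, the fingers measure 114 mm over their backs; the gripper's body (76 mm by 85 mm) begins 54 mm behind the grasp point. The pads swing forward as they close: fully open they stand 13 mm farther back than shut.
Start: joints at [1.001, 0.286, 1.577, -0, 1.279, -0.15], TCP at [0.275, 0.616, 0.231] pointing down, gripper open.
Joint ranges: [-2.77, 2.77], [-0.9, 2.22], [0.21, 2.48], [-1.53, 4.67], [0.24, 2.81], [-2.84, 2.84]. Speed limits (rad/s): [2.79, 2.79, 3.14, 3.14, 3.14, 3.14].

INTERFACE

Orientations are given as a unit quaternion [x, y, z, w].
In Python, from plant import get_state, imaging, job, ctrl gives the robot as it stands.
- The arm moves only by the tool jog_arm, never from a script. Its argument "increments" is a list of rows, each an object of numbers: "dx", "dy", "dz": the shift along the world's x, y, z each as a share of 12 cm, from -1 to 1; "ax", "ay", "az": the turn, a rotation vector about the world's x, y, z each as a share of pi/2 rad, from -1 to 1; "gripper": the gripper command: -1 is shut, 1 is fully open, values between are in proportion. A call has 1 to 10 rows; each row is the pose to reach, as a shift and turn from the pose commanded when the call began; what a row does not reach only later rows make up. A row lasts 1/10 s, in which the tool goes at most 50 mm and 8.59 degrees, less where a joint would pass 70% of its speed; a pose out of reach is approached as far as the arm can. A call with a number of a shift or a turn outside -1 to 1 is refused whole. A call with a gripper value outside its range is refused whole. The fingers move at their own pace and stop on an object; "force" is the grip in N (left out, the last holds). Time passes only in rows, so rows that repeat a pose let the fingers close. It gives the time, the measured TCP pose, the force, the opening and the grip force at its end, in the units of the state.
- get_state(): the state, without advancing time (a new reading comes with each control period).
- imaging.read_camera(name): name is "scene" or "top" or "wrist"; returns a dict with "frame" (480x640x3 uint8, blue, green, red), "depth" (480x640 float32, m along the optical axis (not along the pixel's ray), 0 where there is no reading), "camera_matrix" (3x3 intrinsics, pixels), "extrinsics" (4x4, takes a point from camera to world coordinates); the wrist camera has in their place "mount" (4x4, takes a point from camera to tool coordinates, whose origin is the TCP and whose axes are the flange's). Camera axes: x right, y up, looking along -z (the intrinsics and any distortion apply to the point x, -y, -z); pixel columns grow to the right and rows downward; lengths in m; the calibration is good to about 2 mm. The wrist camera is an equidistant fisheye: a pixel r from the principal point sees the ray r / f radians off the axis. A picture is of the moment at which its call begins: read the wrist's pose just before it.
- job.sign_off(): hands the job in; it is judged then, once.
The state is a dict: "time": time; "qpos": joint angles; "dq": joint speeds; "joint_efforts": joint torques, N m; "eef_pos": TCP position; "tcp_rot": TCP orientation; "contact_force": force on the tool from outside, world axes, zero at the start; "wrist_torque": the same for the moment, N m; "opening": opening from 0.0 (shut) to 1.0 (fully open); "finger_force": force on a finger pad.
Only numpy, scipy, OpenCV 4.12 (cv2) and the standard library are available. Lean on these libraries where they do the work, as an engineer would, in place of code of your own. Each camera call takes 0.05 s, during which the arm holds its last target. There are 200 camera calls.

## Working session

There is one attempt and no reset: what is moved stays moved. The work goes in short steps, Python scripts to look and compute and a tool call to move; the robot and the scene stay as the last step left them, time stands still between calls to the robot, and variables do not carry over. Pictures are saved under pics/ and viewed, at most 10 in all, crops included, and the job is handed in when it is done.

Besides the shell and the picture viewer there is one more tool, called as name(argument=value, ...), one argument or row to a line, values as JSON. jog_arm: Moves the arm, as the interface text tells. Shift numbers are shares of 12 cm and turn numbers shares of pi/2 rad, none past 1 either way. Its arguments: {"type":"object","properties":{"increments":{"type":"array"},"force":{"type":"number"}},"required":["increments"]}

```bash
mkdir -p pics; ls
python3 - <<'E'
from plant import get_state, imaging, job, ctrl
import cv2,numpy as np
s=get_state();print({k:np.round(v,3) for k,v in s.items()},ctrl.finger_overhang)
d={}
for n in("top","scene"):
    c=imaging.read_camera(n);cv2.imwrite(f"pics/{n}.png",c["frame"])
    np.savez(f"{n}.npz",**c)
    print(n,c["camera_matrix"],c["extrinsics"],[k for k in c])
E
```

```text
pics
{'time': np.float64(0.0), 'qpos': array([ 1.001,  0.287,  1.578, -0.   ,  1.279, -0.15 ]), 'dq': array([ 0.   ,  0.002, -0.001,  0.002,  0.   , -0.001]), 'joint_efforts': array([-1.0000e-03, -4.0597e+01, -2.9263e+01, -0.0000e+00,  6.0000e-03,
        0.0000e+00]), 'eef_pos': array([0.275, 0.616, 0.229]), 'tcp_rot': array([ 0.208,  0.978, -0.001, -0.   ]), 'contact_force': array([-0.66 , -0.893, -0.177]), 'wrist_torque': array([-0.042, -0.014,  0.02 ]), 'finger_force': np.float64(0.0), 'opening': np.float64(1.001)} 0.025
top [[532.48304298   0.         314.61347388]
 [  0.         532.48304298 249.76987698]
 [  0.           0.           1.        ]] [[-1.52704709e-02  9.87628499e-01 -1.56066529e-01  3.70164818e-01]
 [-9.99882561e-01 -1.48811864e-02  3.66250069e-03 -3.01256317e-02]
 [ 1.29473495e-03  1.56104129e-01  9.87739756e-01  1.31282038e+00]
 [ 0.00000000e+00  0.00000000e+00  0.00000000e+00  1.00000000e+00]] ['frame', 'depth', 'camera_matrix', 'extrinsics']
scene [[444.40188934   0.         319.32412749]
 [  0.         444.40188934 246.3898381 ]
 [  0.           0.           1.        ]] [[-2.32331684e-02 -7.14691598e-01  6.99053746e-01  1.37355962e+00]
 [ 9.99725507e-01 -1.44954873e-02  1.84062930e-02  1.34481842e-04]
 [-3.02169829e-03  6.99289497e-01  7.14832196e-01  9.09469412e-01]
 [ 0.00000000e+00  0.00000000e+00  0.00000000e+00  1.00000000e+00]] ['frame', 'depth', 'camera_matrix', 'extrinsics']
```

View pics/top.png

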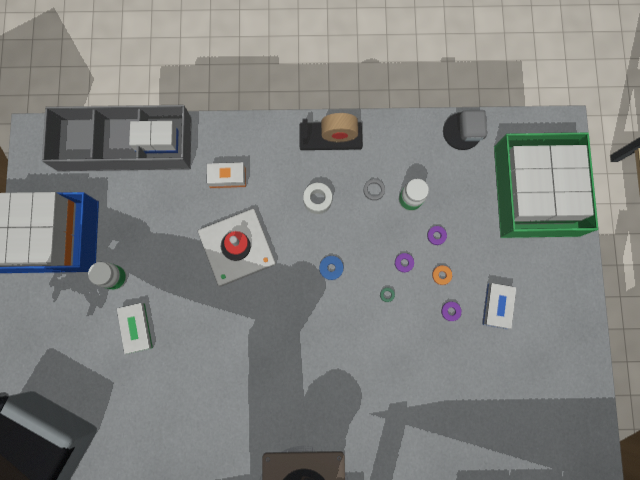

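The top view shows the unwinder around (236,245), blue at (332,267), orange at (442,275) and green at (387,294). The purple look-alikes are at (437,235), (405,262) and (451,311).

```bash
cat > h.py <<'E'
import cv2,numpy as np
def world(c,u,v,z):
    """pixel -> world point on plane z"""
    K=c["camera_matrix"];E=c["extrinsics"]
    r=np.array([(u-K[0,2])/K[0,0],-(v-K[1,2])/K[1,1],-1.]);r=E[:3,:3]@r;o=E[:3,3]
    return o+r*(z-o[2])/r[2]
def world_d(c,u,v):
    K=c["camera_matrix"];E=c["extrinsics"];d=c["depth"][int(round(v)),int(round(u))]
    return E[:3,:3]@(np.array([(u-K[0,2])/K[0,0],-(v-K[1,2])/K[1,1],-1.])*d)+E[:3,3]
def project(c,p):
    K=c["camera_matrix"];E=c["extrinsics"];q=E[:3,:3].T@(np.asarray(p)-E[:3,3])
    return K[0,0]*q[0]/-q[2]+K[0,2],K[1,1]*-q[1]/-q[2]+K[1,2]
HUE=dict(blue=(100,118,120),orange=(8,20,120),green=(60,95,50),purple=(125,155,60),red=(0,6,120))
def blobs(c,col,amin=60):
    h=cv2.cvtColor(c["frame"],cv2.COLOR_BGR2HSV);lo,hi,s=HUE[col]
    m=cv2.inRange(h,(lo,s,40),(hi,255,255))
    cs,_=cv2.findContours(m,cv2.RETR_EXTERNAL,cv2.CHAIN_APPROX_NONE)
    return [cv2.minEnclosingCircle(x)+(cv2.contourArea(x),) for x in cs if cv2.contourArea(x)>amin]
E
python3 - <<'E'
from h import *
for n in("top","scene"):
    c=dict(np.load(n+".npz"))
    for col in HUE:
        for (p,r,a) in blobs(c,col):
            w=world(c,*p,.012)
            if .2<w[0]<.9 and abs(w[1])<.5: print(n,col,np.round(p,1),round(r,1),a,w.round(3))
    if n=="top":
        # plate
        h=c["frame"].astype(int);m=(h.min(2)>150).astype(np.uint8)*255
        cs,_=cv2.findContours(m,cv2.RETR_EXTERNAL,cv2.CHAIN_APPROX_NONE)
        for x in cs:
            (p,wh,an)=cv2.minAreaRect(x)
            if abs(p[0]-236)<20 and abs(p[1]-245)<20 and min(wh)>20:
                print("plate",p,wh,an,[world(c,*q,.026).round(3) for q in cv2.boxPoints((p,wh,an))])
        cv2.imwrite("pics/topc.png",cv2.resize(c["frame"][190:330,180:500],None,fx=2.5,fy=2.5,interpolation=cv2.INTER_CUBIC))
E
```

```text
top blue [500.5 305.5] 9.8 111.5 [ 0.432 -0.485  0.012]
top blue [330.8 267.4] 11.8 400.5 [ 0.531 -0.074  0.012]
top orange [441.9 274.6] 9.7 266.5 [ 0.509 -0.347  0.012]
top orange [224.5 172.5] 6.4 68.0 [0.777 0.19  0.012]
top green [133.  327.6] 11.6 149.5 [0.392 0.407 0.012]
top green [387.1 294.4] 7.1 141.0 [ 0.463 -0.21   0.012]
top green [112.9 276.9] 12.6 126.5 [0.516 0.461 0.012]
top green [410.9 197.6] 12.4 84.5 [ 0.705 -0.279  0.012]
top purple [451. 311.] 10.0 278.5 [ 0.42  -0.364  0.012]
top purple [404.  262.3] 9.8 267.0 [ 0.541 -0.255  0.012]
top purple [436.8 235.1] 9.7 267.0 [ 0.608 -0.339  0.012]
top red [235.6 242.5] 11.9 403.0 [0.597 0.161 0.012]
top red [339.5 135.5] 7.5 65.0 [ 0.871 -0.103  0.012]
plate (235.78822326660156, 246.52682495117188) (59.23407745361328, 60.528526306152344) 68.74949645996094 [array([0.627, 0.254, 0.026]), array([0.681, 0.115, 0.026]), array([0.542, 0.063, 0.026]), array([0.49 , 0.2  , 0.026])]
scene blue [484. 364.] 25.1 136.5 [0.857 0.355 0.012]
scene blue [300.5 256. ] 10.5 265.0 [ 0.534 -0.074  0.012]
scene orange [279.  354.5] 21.7 1208.5 [ 0.843 -0.107  0.012]
scene orange [403.5 336.5] 18.6 74.5 [0.789 0.182 0.012]
scene orange [405. 319.] 5.8 63.0 [0.739 0.191 0.012]
scene orange [204.5 249.5] 8.7 176.5 [ 0.515 -0.345  0.012]
scene green [214.8 301.2] 12.8 219.0 [ 0.695 -0.282  0.012]
scene green [494.7 250.5] 12.3 222.0 [0.502 0.468 0.012]
scene green [254.7 238.4] 5.9 85.5 [ 0.468 -0.21   0.012]
scene green [463.  225.5] 19.7 61.5 [0.401 0.4   0.012]
scene purple [199.9 276.8] 9.4 127.5 [ 0.615 -0.337  0.012]
scene purple [234.9 257.7] 9.0 199.0 [ 0.544 -0.255  0.012]
scene purple [204.5 227.5] 8.3 165.0 [ 0.425 -0.364  0.012]
scene red [278.5 361.5] 8.9 130.0 [ 0.861 -0.107  0.012]
scene red [386.8 262. ] 11.2 227.5 [0.552 0.163 0.012]
```

View pics/topc.png

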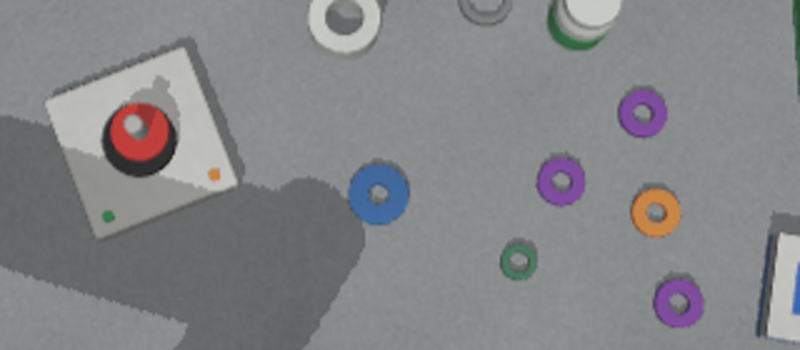

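View pics/scene.png

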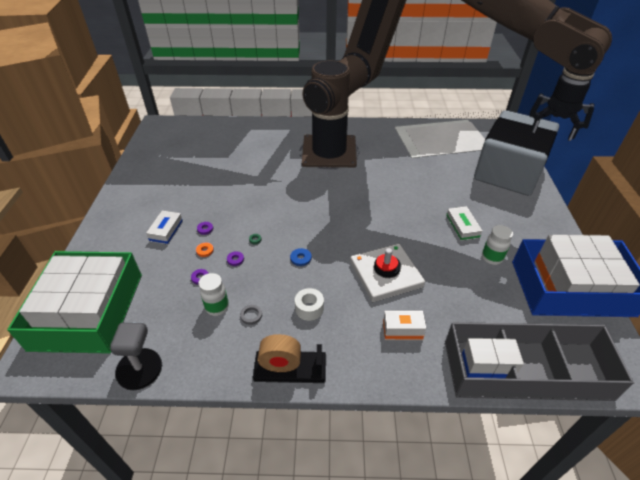

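jog_arm(
  increments=[
    {"dx":0.65,"dy":-0.95,"az":0.267},
    {"dx":0.65,"dy":-0.95,"az":0.267},
    {"dx":0.65,"dy":-0.95,"az":0.267},
  ],
)

```text
$.increments[0]: bad value
```

jog_arm(
  increments=[
    {"dx":0.65,"dy":-0.95},
    {"dx":0.65,"dy":-0.95},
    {"dx":0.65,"dy":-0.95},
  ],
)

```text
$.increments[0]: bad value
```

jog_arm(
  increments=[
    {"dx":0.65,"dy":-0.95},
    {"dx":0.65,"dy":-0.95},
    {"dx":0.65,"dy":-0.95},
  ],
)

```text
$.increments[0]: bad value
```

jog_arm(
  increments=[
    {"dx":0.6,"dy":-0.95},
    {"dx":0.6,"dy":-0.95},
    {"dx":0.6,"dy":-0.95},
    {"dx":0.6,"dy":-0.95},
    {"dx":0.6,"dy":-0.95},
  ],
)

```text
$.increments[0]: bad value
```

Run:
```python
from plant import get_state, imaging
from h import *
s=get_state();c=imaging.read_camera("wrist");np.savez("w1.npz",pos=s["eef_pos"],rot=s["tcp_rot"],**c)
cv2.imwrite("pics/w1.png",c["frame"]);print(s["eef_pos"],s["tcp_rot"],s["contact_force"]);print(c["camera_matrix"],c["mount"])
for n in("top","scene"):
    c=dict(np.load(n+".npz"))
    for (p,r,a) in blobs(c,"red"):
        w=world(c,*p,.0565)
        if .5<w[0]<.65: print(n,w)
```

```text
[0.27475876 0.61588907 0.22933328] [ 2.08369131e-01  9.78049648e-01 -1.02223705e-03 -3.82740529e-04] [-0.55938319  0.85346766  0.31057495]
[[371.64829954   0.         319.69262377]
 [  0.         371.64829954 228.03636764]
 [  0.           0.           1.        ]] [[-3.67702269e-04  9.65469505e-01  2.60515832e-01  6.68720557e-02]
 [ 9.99999776e-01  5.00663017e-04 -4.44014047e-04 -1.12798777e-03]
 [-5.59112665e-04  2.60515611e-01 -9.65469473e-01 -1.43644456e-01]
 [ 0.00000000e+00  0.00000000e+00  0.00000000e+00  1.00000000e+00]]
top [0.58920161 0.15404824 0.0565    ]
scene [0.59250348 0.15454924 0.0565    ]
```

View pics/w1.png

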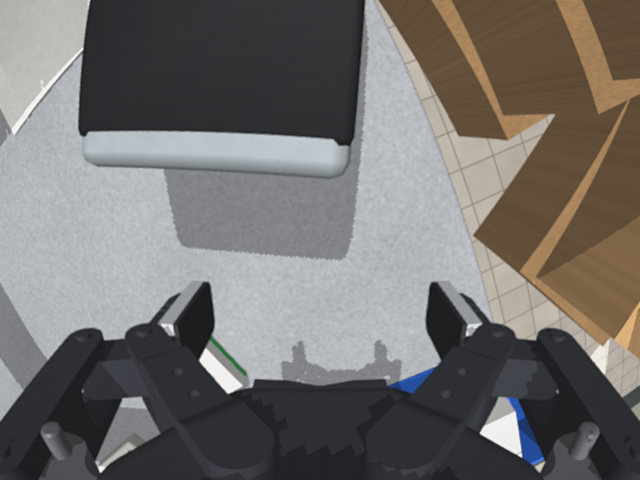

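The start view shows only bench, a box and the open jaws at (190,320) and (450,320). The move rows were probably refused because some keys were missing, so I'll send them complete.

jog_arm(
  increments=[
    {"dx":0.65,"dy":-0.95,"dz":0,"ax":0,"ay":0,"az":0.267,"gripper":1},
    {"dx":0.65,"dy":-0.95,"dz":0,"ax":0,"ay":0,"az":0.267,"gripper":1},
    {"dx":0.65,"dy":-0.95,"dz":0,"ax":0,"ay":0,"az":0.267,"gripper":1},
  ],
)

```text
time: 0.45
eef_pos: [0.3537, 0.5006, 0.23]
tcp_rot: [-0.003, 1.0, -0.001, -0.0]
contact_force: [0.7, -0.5, 0.8]
opening: 1.002
finger_force: 0.0
```

jog_arm(
  increments=[
    {"dx":0.65,"dy":-0.95,"dz":0,"ax":0,"ay":0,"az":0,"gripper":1},
    {"dx":0.65,"dy":-0.95,"dz":0,"ax":0,"ay":0,"az":0,"gripper":1},
    {"dx":0.65,"dy":-0.95,"dz":0,"ax":0,"ay":0,"az":0,"gripper":1},
  ],
)

```text
time: 0.75
eef_pos: [0.432, 0.386, 0.2303]
tcp_rot: [0.001, 1.0, -0.0, -0.0]
contact_force: [-0.7, 0.4, 0.7]
opening: 1.002
finger_force: 0.0
```

jog_arm(
  increments=[
    {"dx":0.65,"dy":-0.95,"dz":0,"ax":0,"ay":0,"az":0,"gripper":1},
    {"dx":0.65,"dy":-0.95,"dz":0,"ax":0,"ay":0,"az":0,"gripper":1},
    {"dx":0.65,"dy":-0.95,"dz":0,"ax":0,"ay":0,"az":0,"gripper":1},
  ],
)

```text
time: 1.05
eef_pos: [0.5101, 0.272, 0.2304]
tcp_rot: [0.001, 1.0, -0.0, -0.0]
contact_force: [-0.9, 0.3, -0.4]
opening: 1.003
finger_force: 0.0
```

jog_arm(
  increments=[
    {"dx":0.6,"dy":-0.95,"dz":0,"ax":0,"ay":0,"az":0,"gripper":1},
    {"dx":0.6,"dy":-0.95,"dz":0,"ax":0,"ay":0,"az":0,"gripper":1},
    {"dx":0.6,"dy":-0.95,"dz":0,"ax":0,"ay":0,"az":0,"gripper":1},
    {"dx":0.6,"dy":-0.95,"dz":0,"ax":0,"ay":0,"az":0,"gripper":1},
    {"dx":0.6,"dy":-0.95,"dz":0,"ax":0,"ay":0,"az":0,"gripper":1},
  ],
)

```text
time: 1.55
eef_pos: [0.581, 0.1597, 0.2301]
tcp_rot: [0.001, 1.0, 0.0, -0.001]
contact_force: [-0.4, 0.3, -0.0]
opening: 0.998
finger_force: 0.0
```

Run:
```python
from plant import get_state, imaging
from h import *
s=get_state();c=imaging.read_camera("wrist");np.savez("w2.npz",pos=s["eef_pos"],rot=s["tcp_rot"],**c)
cv2.imwrite("pics/w2.png",c["frame"]);print(s["eef_pos"],s["tcp_rot"],s["contact_force"])
```

```text
[0.5810436  0.15972206 0.23007328] [ 1.13333801e-03  9.99999148e-01  1.57274341e-04 -6.28660683e-04] [-0.41133484  0.31557082 -0.01236216]
```

View pics/w2.png

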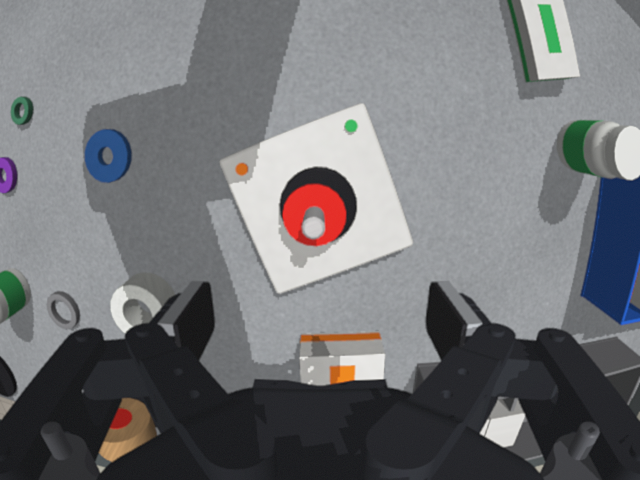

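The wrist view shows the plate's four corners, the red disc at about (315,213), the spindle end at about (313,228) and the blue ring at about (107,155).

```bash
cat >> h.py <<'E'
from scipy.spatial.transform import Rotation as Ro
def wray(c,u,v):
    K=c["camera_matrix"];M=c["mount"];d=np.array([u-K[0,2],v-K[1,2]]);r=np.hypot(*d)/K[0,0]
    k=d/(np.hypot(*d)+1e-9)*np.sin(r);ray=np.array([k[0],-k[1],-np.cos(r)])
    R=Ro.from_quat(c["rot"]).as_matrix();return R@M[:3,:3]@ray, R@M[:3,3]+c["pos"]
def wworld(c,u,v,z):
    r,o=wray(c,u,v);return o+r*(z-o[2])/r[2]
def fitcirc(P):
    A=np.c_[2*P,np.ones(len(P))];s=np.linalg.lstsq(A,(P**2).sum(1),rcond=None)[0]
    return s[:2],np.sqrt(s[2]+s[:2]@s[:2])
def wring(c,col,z,amin=60):
    """circle fits of outer contours of coloured blobs, on plane z"""
    h=cv2.cvtColor(c["frame"],cv2.COLOR_BGR2HSV);lo,hi,s=HUE[col]
    m=cv2.inRange(h,(lo,s,40),(hi,255,255));cs,_=cv2.findContours(m,cv2.RETR_EXTERNAL,cv2.CHAIN_APPROX_NONE)
    out=[]
    for x in cs:
        if cv2.contourArea(x)>amin:
            x=cv2.convexHull(x)[:,0];P=np.array([wworld(c,u,v,z)[:2] for u,v in x]);out.append((x.mean(0).round(),)+fitcirc(P))
    return out
E
python3 - <<'E'
from h import *
c=dict(np.load("w2.npz"))
for col,z in(("red",.0565),("blue",.012),("green",.012)): 
    for r in wring(c,col,z): print(col,*r)
g=c["frame"].astype(int)
# spindle top: bright, grey
h=cv2.cvtColor(c["frame"],cv2.COLOR_BGR2HSV)
roi=h[190:250,280:350];print(roi[26:50:3,20:46:3,1]);print(roi[26:50:3,20:46:3,2])
m=(g.min(2)>150).astype(np.uint8);cs,_=cv2.findContours(m,cv2.RETR_EXTERNAL,cv2.CHAIN_APPROX_NONE)
for x in cs:
    if cv2.pointPolygonTest(x,(315.,260.),False)>0:
        q=cv2.boxPoints(cv2.minAreaRect(x));W=np.array([wworld(c,*p,.026) for p in q]);print(W,W.mean(0),np.linalg.norm(W[0]-W[1]),np.linalg.norm(W[2]-W[1]))
print(c["depth"][225:232,313], [wworld(c,313,228,.1)])
cv2.imwrite("pics/w2c.png",cv2.resize(c["frame"][160:260,265:365],None,fx=6,fy=6,interpolation=cv2.INTER_CUBIC))
E
```

```text
red [122. 417.] [ 0.85673017 -0.11004992] 0.025624009212849772
red [314. 210.] [0.58730665 0.15430758] 0.02811885007271313
blue [608. 276.] [0.64298868 0.6018846 ] 0.11991857770640811
blue [108. 155.] [ 0.52856176 -0.07238169] 0.03017770161487786
green [ 15. 290.] [ 0.70898457 -0.28956207] 0.03619792191535917
green [576. 150.] [0.51181276 0.47173696] 0.03712190144098441
green [352. 124.] [0.50888935 0.18949012] 0.006141049492262286
green [ 22. 111.] [ 0.46041866 -0.20587857] 0.01967472918631754
green [552.  28.] [0.38267488 0.40971204] 0.027260112880184664
green [518.  40.] [0.41167961 0.3385985 ] 0.05306813507235046
[[210 175   5   4   3   3   4   2 154]
 [210 111   0   4   4   3   4   2 122]
 [213   7   1   4   4   4   4   3  85]
 [203   3   2   4   4   2   4   5  61]
 [201   4   4   4   2   5   4   3  45]
 [212   8   4   4   2   4   5   1 108]
 [208 135   0   4   4   2   1  14 197]
 [205 208 133  22   6   0  58 199 212]]
[[230 207 111 126 147 148 127 122 190]
 [231 142 159 202 202 201 196 138 170]
 [224 148 190 210 212 212 208 189 174]
 [210 171 210 210 208 209 209 199 189]
 [208 171 209 209 208 210 208 202 182]
 [172 155 210 209 207 205 208 196 203]
 [172 164 173 208 209 205 199 161 229]
 [172 173 159 148 177 164 168 229 229]]
[[0.75682876 0.00289854 0.026     ]
 [0.36479011 0.08118284 0.026     ]
 [0.37577057 0.49544296 0.026     ]
 [0.87744177 0.50871901 0.026     ]] [0.5937078  0.27206084 0.026     ] 0.3997783536446326 0.414405620888691
[0.28250483 0.28276488 0.2828     0.2835631  0.2829927  0.28360027
 0.2849784 ] [array([0.58751798, 0.15414977, 0.1       ])]
```

View pics/w2c.png

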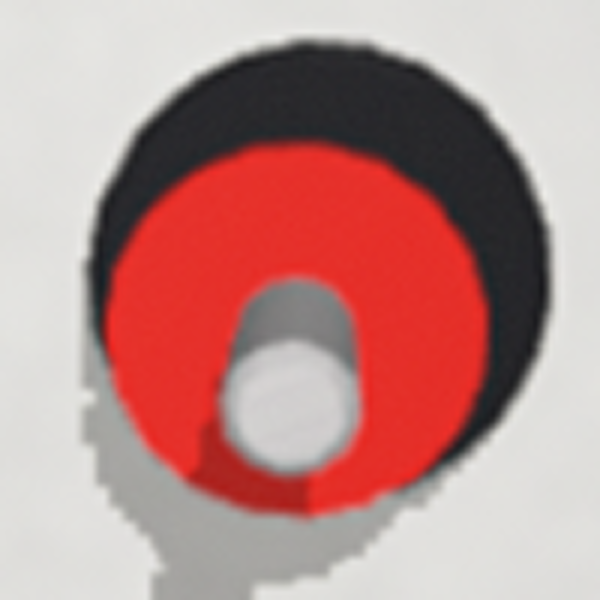

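The spindle end is at crop (292,405), about full-frame (313,227). That puts the axis near (0.588, 0.154), which agrees with the disc centre. Next I'll go over the blue ring.

jog_arm(
  increments=[
    {"dx":-0.22,"dy":-0.97,"dz":0,"ax":0,"ay":0,"az":0,"gripper":1},
    {"dx":-0.22,"dy":-0.97,"dz":0,"ax":0,"ay":0,"az":0,"gripper":1},
    {"dx":-0.22,"dy":-0.97,"dz":0,"ax":0,"ay":0,"az":0,"gripper":1},
  ],
)

```text
time: 1.9
eef_pos: [0.5533, 0.043, 0.2304]
tcp_rot: [-0.0, 1.0, -0.0, -0.0]
contact_force: [0.2, 0.3, 0.1]
opening: 0.998
finger_force: 0.0
```

jog_arm(
  increments=[
    {"dx":-0.22,"dy":-0.97,"dz":-0.6,"ax":0,"ay":0,"az":0,"gripper":1},
    {"dx":-0.22,"dy":-0.97,"dz":-0.6,"ax":0,"ay":0,"az":0,"gripper":1},
    {"dx":-0.22,"dy":-0.97,"dz":-0.6,"ax":0,"ay":0,"az":0,"gripper":1},
    {"dx":-0.22,"dy":-0.97,"dz":-0.6,"ax":0,"ay":0,"az":0,"gripper":1},
    {"dx":-0.22,"dy":-0.97,"dz":-0.6,"ax":0,"ay":0,"az":0,"gripper":1},
  ],
)

```text
time: 2.4
eef_pos: [0.5279, -0.0714, 0.1583]
tcp_rot: [0.0, 1.0, 0.0, -0.0]
contact_force: [-0.2, 0.7, 0.3]
opening: 1.001
finger_force: 0.0
```

```bash
cat > look.py <<'E'
import sys
from plant import get_state, imaging
from h import *
n,col,z=sys.argv[1],sys.argv[2],float(sys.argv[3])
s=get_state();c=imaging.read_camera("wrist");c.update(pos=s["eef_pos"],rot=s["tcp_rot"]);np.savez(n+".npz",**c);cv2.imwrite(f"pics/{n}.png",c["frame"])
print(s["time"],s["eef_pos"],s["opening"],s["contact_force"])
for p,q,r in wring(c,col,z): 
    if r<.04: print(p,q,r,"rel",((q-s["eef_pos"][:2])/.12).round(3))
E
python3 look.py w3 blue .012
```

```text
2.4 [ 0.52786329 -0.07140934  0.15828784] 1.001222173858244 [-0.1898288   0.68274125  0.27543443]
[313. 215.] [ 0.5283147  -0.07501943] 0.02923991441011586 rel [ 0.004 -0.03 ]
```

jog_arm(
  increments=[
    {"dx":0.004,"dy":-0.03,"dz":-0.8,"ax":0,"ay":0,"az":0,"gripper":1},
    {"dx":0.004,"dy":-0.03,"dz":-0.8,"ax":0,"ay":0,"az":0,"gripper":1},
    {"dx":0.004,"dy":-0.03,"dz":-0.8,"ax":0,"ay":0,"az":0,"gripper":1},
  ],
  force=30,
)

```text
time: 2.75
eef_pos: [0.5245, -0.0728, 0.0572]
tcp_rot: [-0.001, 1.0, 0.002, -0.006]
contact_force: [-1.6, -0.2, 0.1]
opening: 0.999
finger_force: 0.0
```

jog_arm(
  increments=[
    {"dx":0,"dy":0,"dz":-0.16,"ax":0,"ay":0,"az":0,"gripper":1},
    {"dx":0,"dy":0,"dz":-0.32,"ax":0,"ay":0,"az":0,"gripper":1},
    {"dx":0,"dy":0,"dz":-0.32,"ax":0,"ay":0,"az":0,"gripper":1},
    {"dx":0,"dy":0,"dz":-0.32,"ax":0,"ay":0,"az":0,"gripper":0.2},
    {"dx":0,"dy":0,"dz":-0.32,"ax":0,"ay":0,"az":0,"gripper":0.2},
    {"dx":0,"dy":0,"dz":-0.32,"ax":0,"ay":0,"az":0,"gripper":0.2},
    {"dx":0,"dy":0,"dz":-0.32,"ax":0,"ay":0,"az":0,"gripper":0.2},
  ],
)

```text
time: 3.45
eef_pos: [0.5295, -0.0762, 0.0254]
tcp_rot: [0.0, 1.0, -0.0, 0.001]
contact_force: [0.8, -0.3, -0.3]
opening: 0.602
finger_force: 0.0
```

```bash
python3 look.py w4 blue .012
```

```text
3.45 [ 0.52948335 -0.07617335  0.0253858 ] 0.6020627765770781 [ 0.7842046  -0.25304684 -0.29484633]
[319. 274.] [ 0.5276965  -0.07507871] 0.029643210854270668 rel [-0.015  0.009]
```

View pics/w4.png

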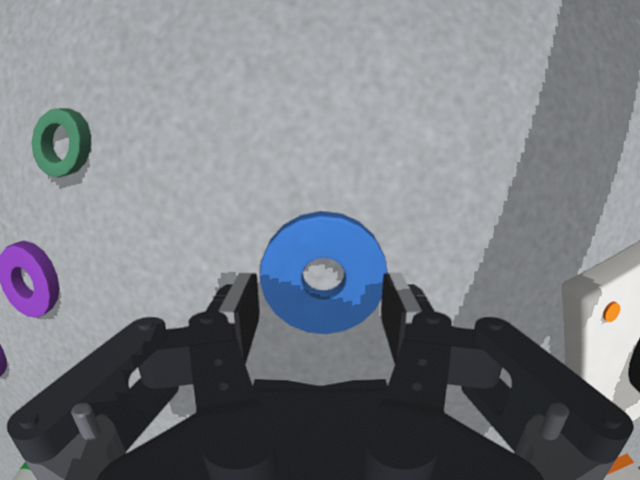

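The fingers are just outside the blue ring (centre (322,274), jaws at about (248,280) and (395,280)). I'll check the tip height from depth.

Run:
```python
from h import *
c=dict(np.load("w4.npz"))
R=Ro.from_quat(c["rot"]).as_matrix();M=c["mount"]
for u,v in [(250,282),(254,282),(248,290),(245,300),(254,295),(256,330),(240,274),(235,280),(392,282),(397,290),(405,274),(400,280),(322,230)]:
    r,o=wray(c,u,v); ax=R@M[:3,:3]@np.array([0,0,-1.]); p=o+r*c["depth"][v,u]/(r@ax); print(u,v,((p-c["pos"])*1e3).round(1), (p*1e3).round(1))
```

```text
250 282 [-13.  -26.2  18.9] [ 516.5 -102.4   44.3]
254 282 [ -9.8 -26.1  11.6] [ 519.7 -102.3   37. ]
248 290 [-11.8 -26.2  23.6] [ 517.6 -102.4   48.9]
245 300 [-10.8 -26.2  29.7] [ 518.7 -102.4   55.1]
254 295 [ -4.6 -26.3  12.6] [ 524.8 -102.5   38. ]
256 330 [ 33.7 -34.  -24.3] [ 563.2 -110.2    1.1]
240 274 [-12.6 -31.8  10.4] [ 516.9 -108.    35.8]
235 280 [-12.8 -32.3  17. ] [ 516.6 -108.5   42.4]
392 282 [-12.8  26.3  18.7] [516.7 -49.9  44.1]
397 290 [-12.8  26.8  25.7] [516.7 -49.4  51.1]
405 274 [  2.1  42.  -25. ] [ 5.316e+02 -3.420e+01  4.000e-01]
400 280 [-12.8  29.7  16.9] [516.7 -46.5  42.3]
322 230 [-23.7   0.5 -14. ] [505.7 -75.7  11.4]
```

Run:
```python
from h import *
for n in("w3","w4"):
    c=dict(np.load(n+".npz"));R=Ro.from_quat(c["rot"]).as_matrix();M=c["mount"];ax=R@M[:3,:3]@np.array([0,0,-1.])
    P=[]
    for v in range(240,360):
        for u in range(150,320):
            r,o=wray(c,u,v);P.append(o+r*c["depth"][v,u]/(r@ax)-c["pos"])
    P=np.array(P).reshape(120,170,3)*1e3
    for v in range(30,110,8):
        row=P[v]; i=np.where((row[:,2]>(-100 if n=="w3" else -10)))[0]
        print(n,v+240,[ (int(k)+150,row[k].round(0).tolist()) for k in i[[0,-1]]] if len(i) else None)
```

```text
w3 270 [(297, [-67.0, -1.0, 144.0]), (297, [-67.0, -1.0, 144.0])]
w3 278 [(305, [-67.0, -1.0, 144.0]), (305, [-67.0, -1.0, 144.0])]
w3 286 [(187, [-12.0, -50.0, 22.0]), (210, [-9.0, -43.0, 15.0])]
w3 294 [(175, [-9.0, -55.0, 23.0]), (238, [-67.0, -1.0, 144.0])]
w3 302 [(166, [-8.0, -56.0, 29.0]), (316, [-67.0, -1.0, 144.0])]
w3 310 [(159, [-8.0, -57.0, 35.0]), (213, [2.0, -43.0, 14.0])]
w3 318 [(152, [-8.0, -57.0, 41.0]), (285, [-67.0, -1.0, 144.0])]
w3 326 [(150, [-16.0, -48.0, 59.0]), (214, [9.0, -44.0, 15.0])]
w3 334 [(150, [-14.0, -48.0, 60.0]), (211, [9.0, -44.0, 20.0])]
w3 342 [(150, [-13.0, -47.0, 64.0]), (208, [9.0, -43.0, 27.0])]
w4 270 [(151, [-67.0, -0.0, 144.0]), (239, [-67.0, -0.0, 144.0])]
w4 278 [(236, [-12.0, -33.0, 14.0]), (266, [-67.0, -0.0, 144.0])]
w4 286 [(209, [-67.0, -0.0, 144.0]), (294, [-67.0, -0.0, 144.0])]
w4 294 [(216, [-9.0, -39.0, 21.0]), (258, [-2.0, -26.0, 7.0])]
w4 302 [(211, [-9.0, -39.0, 28.0]), (258, [1.0, -26.0, 7.0])]
w4 310 [(182, [-67.0, -0.0, 144.0]), (259, [6.0, -26.0, 6.0])]
w4 318 [(150, [-14.0, -52.0, 51.0]), (258, [8.0, -26.0, 9.0])]
w4 326 [(150, [-14.0, -50.0, 56.0]), (256, [9.0, -26.0, 14.0])]
w4 334 [(150, [-13.0, -49.0, 59.0]), (254, [9.0, -26.0, 19.0])]
w4 342 [(150, [-13.0, -48.0, 63.0]), (251, [9.0, -26.0, 26.0])]
```

By depth the pad tips sit about 14 mm behind the TCP when open and 7 mm behind at 51 mm opening. That isn't the nominal overhang, but it explains why the fingers closed above the ring. I'll reopen and go lower in small steps, watching the force.

jog_arm(
  increments=[
    {"dx":0,"dy":0,"dz":0,"ax":0,"ay":0,"az":0,"gripper":1},
    {"dx":0,"dy":0,"dz":0,"ax":0,"ay":0,"az":0,"gripper":1},
    {"dx":0,"dy":0,"dz":0,"ax":0,"ay":0,"az":0,"gripper":1},
    {"dx":0,"dy":0,"dz":-0.05,"ax":0,"ay":0,"az":0,"gripper":1},
    {"dx":0,"dy":0,"dz":-0.1,"ax":0,"ay":0,"az":0,"gripper":1},
    {"dx":0,"dy":0,"dz":-0.1,"ax":0,"ay":0,"az":0,"gripper":1},
  ],
)

```text
time: 4.1
eef_pos: [0.5276, -0.0757, 0.0108]
tcp_rot: [0.0, 1.0, 0.0, -0.001]
contact_force: [-0.0, -0.3, -0.3]
opening: 0.999
finger_force: 0.0
```

jog_arm(
  increments=[
    {"dx":0,"dy":0,"dz":-0.02,"ax":0,"ay":0,"az":0,"gripper":1},
    {"dx":0,"dy":0,"dz":-0.03,"ax":0,"ay":0,"az":0,"gripper":1},
    {"dx":0,"dy":0,"dz":-0.03,"ax":0,"ay":0,"az":0,"gripper":1},
  ],
)

```text
time: 4.4
eef_pos: [0.5287, -0.076, 0.0084]
tcp_rot: [0.0, 1.0, 0.0, -0.0]
contact_force: [0.7, -0.0, -1.0]
opening: 1.002
finger_force: 0.0
```

jog_arm(
  increments=[
    {"dx":0,"dy":0.005,"dz":-0.05,"ax":0,"ay":0,"az":0,"gripper":1},
    {"dx":0,"dy":0.005,"dz":-0.1,"ax":0,"ay":0,"az":0,"gripper":1},
    {"dx":0,"dy":0.005,"dz":-0.1,"ax":0,"ay":0,"az":0,"gripper":1},
  ],
)

```text
time: 4.7
eef_pos: [0.5278, -0.0751, -0.0046]
tcp_rot: [0.0, 1.0, 0.0, -0.001]
contact_force: [-0.2, 0.6, 0.2]
opening: 0.996
finger_force: 0.0
```

jog_arm(
  increments=[
    {"dx":0,"dy":0,"dz":0,"ax":0,"ay":0,"az":0,"gripper":0.2},
    {"dx":0,"dy":0,"dz":0,"ax":0,"ay":0,"az":0,"gripper":0.2},
    {"dx":0,"dy":0,"dz":0,"ax":0,"ay":0,"az":0,"gripper":0.2},
    {"dx":0,"dy":0,"dz":0,"ax":0,"ay":0,"az":0,"gripper":0.2},
    {"dx":0,"dy":0,"dz":0,"ax":0,"ay":0,"az":0,"gripper":0.2},
  ],
)

```text
time: 5.2
eef_pos: [0.5291, -0.0755, -0.0028]
tcp_rot: [0.0, 1.0, -0.0, 0.0]
contact_force: [-2.1, 1.1, 4.4]
opening: 0.688
finger_force: 32.3
```

```bash
python3 look.py w5 blue .012
```

```text
5.2 [ 0.52909288 -0.07551444 -0.00277818] 0.6884687754993882 [-2.0785093   1.09753221  4.38483703]
[321. 302.] [ 0.52769927 -0.07607911] 0.03000267630837011 rel [-0.012 -0.005]
```

Blue is gripped (opening 0.69, 32 N). Lift it and carry it over the spindle.

jog_arm(
  increments=[
    {"dx":0,"dy":0,"dz":0.3,"ax":0,"ay":0,"az":0,"gripper":0.2},
    {"dx":0,"dy":0,"dz":0.6,"ax":0,"ay":0,"az":0,"gripper":0.2},
    {"dx":0,"dy":0,"dz":1.0,"ax":0,"ay":0,"az":0,"gripper":0.2},
    {"dx":0,"dy":0,"dz":1.0,"ax":0,"ay":0,"az":0,"gripper":0.2},
  ],
)

```text
time: 5.65
eef_pos: [0.5335, -0.0769, 0.1237]
tcp_rot: [0.0, 1.0, -0.002, 0.007]
contact_force: [2.0, -0.9, 0.0]
opening: 0.689
finger_force: 33.0
```

jog_arm(
  increments=[
    {"dx":0.08,"dy":0.3,"dz":0.1,"ax":0,"ay":0,"az":0,"gripper":0.2},
    {"dx":0.16,"dy":0.6,"dz":0.1,"ax":0,"ay":0,"az":0,"gripper":0.2},
    {"dx":0.25,"dy":0.96,"dz":0.1,"ax":0,"ay":0,"az":0,"gripper":0.2},
  ],
)

```text
time: 5.95
eef_pos: [0.5589, 0.0402, 0.1281]
tcp_rot: [0.001, 1.0, -0.0, 0.0]
contact_force: [0.8, -0.4, -2.1]
opening: 0.691
finger_force: 33.0
```

jog_arm(
  increments=[
    {"dx":0.1,"dy":0.35,"dz":0,"ax":0,"ay":0,"az":0,"gripper":0.2},
    {"dx":0.2,"dy":0.7,"dz":0,"ax":0,"ay":0,"az":0,"gripper":0.2},
    {"dx":0.254,"dy":0.96,"dz":0,"ax":0,"ay":0,"az":0,"gripper":0.2},
    {"dx":0.254,"dy":0.96,"dz":0,"ax":0,"ay":0,"az":0,"gripper":0.2},
    {"dx":0.254,"dy":0.96,"dz":0,"ax":0,"ay":0,"az":0,"gripper":0.2},
  ],
)

```text
time: 6.45
eef_pos: [0.5885, 0.1554, 0.1271]
tcp_rot: [-0.001, 1.0, -0.0, -0.001]
contact_force: [-0.4, -1.2, -0.9]
opening: 0.687
finger_force: 33.1
```

Run:
```python
from plant import get_state, imaging
from h import *
s=get_state();c=imaging.read_camera("wrist");c.update(pos=s["eef_pos"],rot=s["tcp_rot"]);np.savez("w6.npz",**c)
print(s["eef_pos"],s["opening"],s["contact_force"],s["finger_force"])
print([ (q,r) for p,q,r in wring(c,"blue",s["eef_pos"][2]+.015) if r<.04])
cv2.imwrite("pics/w6.png",cv2.resize(c["frame"][190:390,200:440],None,fx=3,fy=3,interpolation=cv2.INTER_CUBIC))
```

```text
[0.58846959 0.15536586 0.12709574] 0.6869145835676276 [-0.43221104 -1.20711785 -0.91222304] 33.05122705176473
[(array([0.60280176, 0.3346988 ]), np.float64(0.012104802429594321)), (array([0.58706282, 0.15478512]), np.float64(0.0298226121374513))]
```

View pics/w6.png

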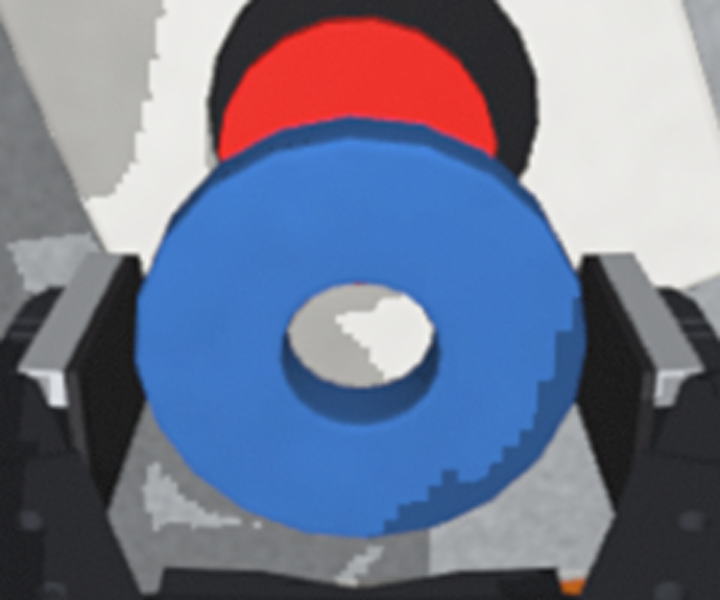

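Blue ring is held square, with its bore centred at about (360,335) in the crop. I'll nudge 1 mm and descend gently.

jog_arm(
  increments=[
    {"dx":0.007,"dy":-0.006,"dz":-0.12,"ax":0,"ay":0,"az":0,"gripper":0.2},
    {"dx":0.007,"dy":-0.006,"dz":-0.2,"ax":0,"ay":0,"az":0,"gripper":0.2},
    {"dx":0.007,"dy":-0.006,"dz":-0.225,"ax":0,"ay":0,"az":0,"gripper":0.2},
    {"dx":0.007,"dy":-0.006,"dz":-0.225,"ax":0,"ay":0,"az":0,"gripper":0.2},
  ],
)

```text
time: 6.9
eef_pos: [0.5891, 0.1535, 0.1]
tcp_rot: [0.001, 1.0, -0.0, -0.001]
contact_force: [0.6, -0.4, -1.7]
opening: 0.689
finger_force: 33.0
```

jog_arm(
  increments=[
    {"dx":0,"dy":0,"dz":-0.01,"ax":0,"ay":0,"az":0,"gripper":0.2},
    {"dx":0,"dy":0,"dz":-0.02,"ax":0,"ay":0,"az":0,"gripper":0.2},
    {"dx":0,"dy":0,"dz":-0.03,"ax":0,"ay":0,"az":0,"gripper":0.2},
    {"dx":0,"dy":0,"dz":-0.04,"ax":0,"ay":0,"az":0,"gripper":0.2},
    {"dx":0,"dy":0,"dz":-0.04,"ax":0,"ay":0,"az":0,"gripper":0.2},
  ],
)

```text
time: 7.4
eef_pos: [0.59, 0.1544, 0.0968]
tcp_rot: [0.0, 1.0, -0.0, -0.0]
contact_force: [0.5, 0.2, -0.4]
opening: 0.686
finger_force: 33.1
```

jog_arm(
  increments=[
    {"dx":0,"dy":0,"dz":-0.008,"ax":0,"ay":0,"az":0,"gripper":0.2},
    {"dx":0,"dy":0,"dz":-0.016,"ax":0,"ay":0,"az":0,"gripper":0.2},
    {"dx":0,"dy":0,"dz":-0.016,"ax":0,"ay":0,"az":0,"gripper":0.2},
  ],
)

```text
time: 7.7
eef_pos: [0.5903, 0.1544, 0.0955]
tcp_rot: [0.0, 1.0, 0.0, 0.0]
contact_force: [-0.1, 0.9, 2.3]
opening: 0.692
finger_force: 33.3
```

jog_arm(
  increments=[
    {"dx":0,"dy":0,"dz":-0.008,"ax":0,"ay":0,"az":0,"gripper":0.2},
    {"dx":0,"dy":0,"dz":-0.016,"ax":0,"ay":0,"az":0,"gripper":0.2},
    {"dx":0,"dy":0,"dz":-0.016,"ax":0,"ay":0,"az":0,"gripper":0.2},
  ],
)

```text
time: 8.0
eef_pos: [0.5908, 0.1544, 0.0946]
tcp_rot: [0.0, 1.0, 0.0, 0.001]
contact_force: [-2.6, -0.5, 7.1]
opening: 0.687
finger_force: 33.7
```

Light contact, with the force toward -x, so the ring sits on the chamfer. Slide slightly in -x.

jog_arm(
  increments=[
    {"dx":-0.006,"dy":0,"dz":0,"ax":0,"ay":0,"az":0,"gripper":0.2},
    {"dx":-0.012,"dy":0,"dz":0,"ax":0,"ay":0,"az":0,"gripper":0.2},
    {"dx":-0.012,"dy":0,"dz":0,"ax":0,"ay":0,"az":0,"gripper":0.2},
    {"dx":-0.012,"dy":0,"dz":0,"ax":0,"ay":0,"az":0,"gripper":0.2},
  ],
)

```text
time: 8.4
eef_pos: [0.5882, 0.1542, 0.0921]
tcp_rot: [0.0, 1.0, -0.0, -0.0]
contact_force: [-0.6, 0.1, -0.6]
opening: 0.69
finger_force: 33.1
```

jog_arm(
  increments=[
    {"dx":0,"dy":0,"dz":-0.03,"ax":0,"ay":0,"az":0,"gripper":0.2},
    {"dx":0,"dy":0,"dz":-0.06,"ax":0,"ay":0,"az":0,"gripper":0.2},
    {"dx":0,"dy":0,"dz":-0.06,"ax":0,"ay":0,"az":0,"gripper":0.2},
  ],
)

```text
time: 8.7
eef_pos: [0.5879, 0.1541, 0.0844]
tcp_rot: [0.0, 1.0, -0.0, -0.001]
contact_force: [-0.5, 0.0, -1.3]
opening: 0.689
finger_force: 33.1
```

jog_arm(
  increments=[
    {"dx":0,"dy":0,"dz":-0.04,"ax":0,"ay":0,"az":0,"gripper":0.2},
    {"dx":0,"dy":0,"dz":-0.08,"ax":0,"ay":0,"az":0,"gripper":0.2},
    {"dx":0,"dy":0,"dz":-0.12,"ax":0,"ay":0,"az":0,"gripper":0.2},
    {"dx":0,"dy":0,"dz":-0.12,"ax":0,"ay":0,"az":0,"gripper":0.2},
  ],
)

```text
time: 9.1
eef_pos: [0.5881, 0.1541, 0.0702]
tcp_rot: [0.0, 1.0, -0.0, -0.001]
contact_force: [-0.1, 0.6, -0.3]
opening: 0.689
finger_force: 33.1
```

Blue is threaded. Lower a little more, release and rise.

jog_arm(
  increments=[
    {"dx":0,"dy":0,"dz":-0.05,"ax":0,"ay":0,"az":0,"gripper":0.2},
    {"dx":0,"dy":0,"dz":-0.085,"ax":0,"ay":0,"az":0,"gripper":0.2},
    {"dx":0,"dy":0,"dz":-0.085,"ax":0,"ay":0,"az":0,"gripper":0.6},
    {"dx":0,"dy":0,"dz":-0.085,"ax":0,"ay":0,"az":0,"gripper":1},
    {"dx":0,"dy":0,"dz":-0.085,"ax":0,"ay":0,"az":0,"gripper":1},
    {"dx":0,"dy":0,"dz":-0.085,"ax":0,"ay":0,"az":0,"gripper":1},
  ],
)

```text
time: 9.7
eef_pos: [0.5891, 0.1542, 0.0617]
tcp_rot: [0.0, 1.0, 0.0, 0.001]
contact_force: [0.7, -0.4, -0.3]
opening: 1.0
finger_force: 0.0
```

jog_arm(
  increments=[
    {"dx":0,"dy":0,"dz":0.4,"ax":0,"ay":0,"az":0,"gripper":1},
    {"dx":0,"dy":0,"dz":0.8,"ax":0,"ay":0,"az":0,"gripper":1},
    {"dx":0,"dy":0,"dz":1.0,"ax":0,"ay":0,"az":0,"gripper":1},
    {"dx":0,"dy":0,"dz":1.0,"ax":0,"ay":0,"az":0,"gripper":1},
    {"dx":0,"dy":0,"dz":1.0,"ax":0,"ay":0,"az":0,"gripper":1},
  ],
)

```text
time: 10.2
eef_pos: [0.5888, 0.1543, 0.1817]
tcp_rot: [0.0, 1.0, 0.0, 0.001]
contact_force: [0.3, -0.1, -0.8]
opening: 1.0
finger_force: 0.0
```

```bash
python3 look.py w7 blue .069
```

```text
10.2 [0.58881213 0.15426814 0.18170498] 1.0003232915914269 [ 0.33261271 -0.0704352  -0.76029536]
[318. 222.] [0.58689597 0.15384478] 0.029714082060658755 rel [-0.016 -0.004]
```

jog_arm(
  increments=[
    {"dx":-0.15,"dy":-1,"dz":0.1,"ax":0,"ay":0,"az":0,"gripper":1},
    {"dx":-0.15,"dy":-1,"dz":0.1,"ax":0,"ay":0,"az":0,"gripper":1},
    {"dx":-0.15,"dy":-1,"dz":0.1,"ax":0,"ay":0,"az":0,"gripper":1},
  ],
)

```text
time: 10.55
eef_pos: [0.5689, 0.0316, 0.1908]
tcp_rot: [0.001, 1.0, -0.0, -0.002]
contact_force: [-0.2, -0.3, 0.1]
opening: 0.997
finger_force: 0.0
```

jog_arm(
  increments=[
    {"dx":-0.15,"dy":-1,"dz":0,"ax":0,"ay":0,"az":0,"gripper":1},
    {"dx":-0.15,"dy":-1,"dz":0,"ax":0,"ay":0,"az":0,"gripper":1},
    {"dx":-0.15,"dy":-1,"dz":0,"ax":0,"ay":0,"az":0,"gripper":1},
  ],
)

```text
time: 10.85
eef_pos: [0.5507, -0.0887, 0.1905]
tcp_rot: [0.002, 1.0, 0.0, -0.002]
contact_force: [0.3, 0.5, 0.5]
opening: 1.003
finger_force: 0.0
```

jog_arm(
  increments=[
    {"dx":-0.15,"dy":-1,"dz":0,"ax":0,"ay":0,"az":0,"gripper":1},
    {"dx":-0.15,"dy":-1,"dz":0,"ax":0,"ay":0,"az":0,"gripper":1},
    {"dx":-0.15,"dy":-1,"dz":0,"ax":0,"ay":0,"az":0,"gripper":1},
  ],
)

```text
time: 11.15
eef_pos: [0.5327, -0.2087, 0.1905]
tcp_rot: [0.002, 1.0, 0.001, -0.002]
contact_force: [0.6, 1.0, 0.1]
opening: 1.001
finger_force: 0.0
```

jog_arm(
  increments=[
    {"dx":-0.15,"dy":-1,"dz":0,"ax":0,"ay":0,"az":0,"gripper":1},
    {"dx":-0.15,"dy":-1,"dz":0,"ax":0,"ay":0,"az":0,"gripper":1},
    {"dx":-0.15,"dy":-1,"dz":0,"ax":0,"ay":0,"az":0,"gripper":1},
  ],
)

```text
time: 11.45
eef_pos: [0.5146, -0.3287, 0.1904]
tcp_rot: [0.002, 1.0, 0.001, -0.002]
contact_force: [-0.5, 1.1, -0.4]
opening: 1.003
finger_force: 0.0
```

jog_arm(
  increments=[
    {"dx":-0.05,"dy":-0.17,"dz":-0.4,"ax":0,"ay":0,"az":0,"gripper":1},
    {"dx":-0.05,"dy":-0.17,"dz":-0.4,"ax":0,"ay":0,"az":0,"gripper":1},
    {"dx":-0.05,"dy":-0.17,"dz":-0.4,"ax":0,"ay":0,"az":0,"gripper":1},
    {"dx":-0.05,"dy":-0.17,"dz":-0.4,"ax":0,"ay":0,"az":0,"gripper":1},
  ],
)

```text
time: 11.85
eef_pos: [0.511, -0.3454, 0.1454]
tcp_rot: [-0.0, 1.0, 0.0, -0.0]
contact_force: [-0.9, 0.3, 0.1]
opening: 1.002
finger_force: 0.0
```

```bash
python3 look.py w8 orange .012
```

```text
11.85 [ 0.51099463 -0.3453535   0.14536475] 1.0017919786481273 [-0.87703909  0.27088524  0.14708519]
[317. 208.] [ 0.50603004 -0.3481895 ] 0.02378193855175446 rel [-0.041 -0.024]
```

jog_arm(
  increments=[
    {"dx":-0.035,"dy":-0.018,"dz":-0.4,"ax":0,"ay":0,"az":0,"gripper":1},
    {"dx":-0.035,"dy":-0.018,"dz":-0.7,"ax":0,"ay":0,"az":0,"gripper":1},
    {"dx":-0.035,"dy":-0.018,"dz":-0.9,"ax":0,"ay":0,"az":0,"gripper":0.8},
    {"dx":-0.035,"dy":-0.018,"dz":-0.95,"ax":0,"ay":0,"az":0,"gripper":0.8},
  ],
)

```text
time: 12.3
eef_pos: [0.5058, -0.3463, 0.0293]
tcp_rot: [-0.0, 1.0, 0.001, -0.001]
contact_force: [1.1, 0.6, 0.5]
opening: 0.905
finger_force: 0.0
```

jog_arm(
  increments=[
    {"dx":0,"dy":0,"dz":-0.1,"ax":0,"ay":0,"az":0,"gripper":0.8},
    {"dx":0,"dy":0,"dz":-0.2,"ax":0,"ay":0,"az":0,"gripper":0.8},
    {"dx":0,"dy":0,"dz":-0.275,"ax":0,"ay":0,"az":0,"gripper":0.8},
    {"dx":0,"dy":0,"dz":-0.275,"ax":0,"ay":0,"az":0,"gripper":0.5},
    {"dx":0,"dy":0,"dz":-0.275,"ax":0,"ay":0,"az":0,"gripper":0},
    {"dx":0,"dy":0,"dz":-0.275,"ax":0,"ay":0,"az":0,"gripper":0},
    {"dx":0,"dy":0,"dz":-0.275,"ax":0,"ay":0,"az":0,"gripper":0},
    {"dx":0,"dy":0,"dz":-0.275,"ax":0,"ay":0,"az":0,"gripper":0},
  ],
)

```text
time: 13.1
eef_pos: [0.5069, -0.3488, -0.001]
tcp_rot: [0.0, 1.0, -0.001, 0.001]
contact_force: [-0.0, -0.7, 2.1]
opening: 0.539
finger_force: 30.9
```

```bash
python3 look.py w9 orange .012
```

```text
13.1 [ 0.50691751 -0.34881152 -0.00101337] 0.5394951121106148 [-0.00449149 -0.69507298  2.08237128]
[323. 297.] [ 0.50517663 -0.34929684] 0.024264611632333948 rel [-0.015 -0.004]
```

jog_arm(
  increments=[
    {"dx":0,"dy":0,"dz":0.3,"ax":0,"ay":0,"az":0,"gripper":0},
    {"dx":0,"dy":0,"dz":0.6,"ax":0,"ay":0,"az":0,"gripper":0},
    {"dx":0,"dy":0,"dz":1.0,"ax":0,"ay":0,"az":0,"gripper":0},
    {"dx":0,"dy":0,"dz":1.0,"ax":0,"ay":0,"az":0,"gripper":0},
  ],
)

```text
time: 13.55
eef_pos: [0.5101, -0.3517, 0.1266]
tcp_rot: [0.0, 1.0, -0.005, 0.005]
contact_force: [1.1, -0.7, -0.3]
opening: 0.534
finger_force: 31.2
```

jog_arm(
  increments=[
    {"dx":0.05,"dy":0.3,"dz":0.1,"ax":0,"ay":0,"az":0,"gripper":0},
    {"dx":0.11,"dy":0.65,"dz":0.1,"ax":0,"ay":0,"az":0,"gripper":0},
    {"dx":0.17,"dy":1,"dz":0.1,"ax":0,"ay":0,"az":0,"gripper":0},
  ],
)

```text
time: 13.85
eef_pos: [0.5267, -0.2273, 0.13]
tcp_rot: [0.001, 1.0, 0.0, 0.0]
contact_force: [0.6, 0.3, -1.1]
opening: 0.536
finger_force: 31.2
```

jog_arm(
  increments=[
    {"dx":0.06,"dy":0.35,"dz":0,"ax":0,"ay":0,"az":0,"gripper":0},
    {"dx":0.12,"dy":0.7,"dz":0,"ax":0,"ay":0,"az":0,"gripper":0},
    {"dx":0.17,"dy":1,"dz":0,"ax":0,"ay":0,"az":0,"gripper":0},
  ],
)

```text
time: 14.15
eef_pos: [0.5467, -0.106, 0.1293]
tcp_rot: [-0.0, 1.0, 0.0, -0.001]
contact_force: [0.8, 0.2, -0.1]
opening: 0.54
finger_force: 31.2
```

jog_arm(
  increments=[
    {"dx":0.06,"dy":0.35,"dz":0,"ax":0,"ay":0,"az":0,"gripper":0},
    {"dx":0.12,"dy":0.7,"dz":0,"ax":0,"ay":0,"az":0,"gripper":0},
    {"dx":0.17,"dy":1,"dz":0,"ax":0,"ay":0,"az":0,"gripper":0},
  ],
)

```text
time: 14.45
eef_pos: [0.5671, 0.0139, 0.1294]
tcp_rot: [-0.0, 1.0, 0.0, -0.001]
contact_force: [0.6, 0.1, 0.4]
opening: 0.537
finger_force: 31.2
```

jog_arm(
  increments=[
    {"dx":0.06,"dy":0.35,"dz":0,"ax":0,"ay":0,"az":0,"gripper":0},
    {"dx":0.12,"dy":0.7,"dz":0,"ax":0,"ay":0,"az":0,"gripper":0},
    {"dx":0.17,"dy":1,"dz":0,"ax":0,"ay":0,"az":0,"gripper":0},
  ],
)

```text
time: 14.75
eef_pos: [0.5875, 0.1338, 0.1293]
tcp_rot: [-0.0, 1.0, 0.0, -0.001]
contact_force: [0.1, -0.1, -0.7]
opening: 0.539
finger_force: 31.2
```

jog_arm(
  increments=[
    {"dx":0.007,"dy":0.19,"dz":0,"ax":0,"ay":0,"az":0,"gripper":0},
    {"dx":0.007,"dy":0.19,"dz":-0.1,"ax":0,"ay":0,"az":0,"gripper":0},
    {"dx":0.007,"dy":0.19,"dz":-0.18,"ax":0,"ay":0,"az":0,"gripper":0},
    {"dx":0.007,"dy":0.19,"dz":-0.22,"ax":0,"ay":0,"az":0,"gripper":0},
    {"dx":0.007,"dy":0.19,"dz":-0.22,"ax":0,"ay":0,"az":0,"gripper":0},
    {"dx":0.007,"dy":0.19,"dz":-0.22,"ax":0,"ay":0,"az":0,"gripper":0},
  ],
)

```text
time: 15.35
eef_pos: [0.5889, 0.1535, 0.1035]
tcp_rot: [0.001, 1.0, -0.0, -0.0]
contact_force: [0.3, 0.2, -0.2]
opening: 0.537
finger_force: 31.2
```

jog_arm(
  increments=[
    {"dx":0,"dy":0,"dz":-0.01,"ax":0,"ay":0,"az":0,"gripper":0},
    {"dx":0,"dy":0,"dz":-0.02,"ax":0,"ay":0,"az":0,"gripper":0},
    {"dx":0,"dy":0,"dz":-0.03,"ax":0,"ay":0,"az":0,"gripper":0},
    {"dx":0,"dy":0,"dz":-0.045,"ax":0,"ay":0,"az":0,"gripper":0},
    {"dx":0,"dy":0,"dz":-0.045,"ax":0,"ay":0,"az":0,"gripper":0},
  ],
)

```text
time: 15.85
eef_pos: [0.5887, 0.1545, 0.0981]
tcp_rot: [0.0, 1.0, -0.0, -0.0]
contact_force: [-0.1, -0.1, -0.6]
opening: 0.539
finger_force: 31.2
```

jog_arm(
  increments=[
    {"dx":0,"dy":0,"dz":-0.008,"ax":0,"ay":0,"az":0,"gripper":0},
    {"dx":0,"dy":0,"dz":-0.016,"ax":0,"ay":0,"az":0,"gripper":0},
    {"dx":0,"dy":0,"dz":-0.024,"ax":0,"ay":0,"az":0,"gripper":0},
    {"dx":0,"dy":0,"dz":-0.03,"ax":0,"ay":0,"az":0,"gripper":0},
    {"dx":0,"dy":0,"dz":-0.03,"ax":0,"ay":0,"az":0,"gripper":0},
  ],
)

```text
time: 16.35
eef_pos: [0.5888, 0.1545, 0.0946]
tcp_rot: [0.0, 1.0, -0.0, -0.0]
contact_force: [0.4, -0.2, -1.5]
opening: 0.538
finger_force: 31.2
```

jog_arm(
  increments=[
    {"dx":0,"dy":0,"dz":-0.02,"ax":0,"ay":0,"az":0,"gripper":0},
    {"dx":0,"dy":0,"dz":-0.04,"ax":0,"ay":0,"az":0,"gripper":0},
    {"dx":0,"dy":0,"dz":-0.06,"ax":0,"ay":0,"az":0,"gripper":0},
    {"dx":0,"dy":0,"dz":-0.06,"ax":0,"ay":0,"az":0,"gripper":0},
  ],
)

```text
time: 16.75
eef_pos: [0.5886, 0.1545, 0.087]
tcp_rot: [0.0, 1.0, -0.0, -0.0]
contact_force: [-0.3, 0.2, -0.0]
opening: 0.532
finger_force: 31.2
```

jog_arm(
  increments=[
    {"dx":0,"dy":0,"dz":-0.04,"ax":0,"ay":0,"az":0,"gripper":0},
    {"dx":0,"dy":0,"dz":-0.08,"ax":0,"ay":0,"az":0,"gripper":0},
    {"dx":0,"dy":0,"dz":-0.1,"ax":0,"ay":0,"az":0,"gripper":0},
    {"dx":0,"dy":0,"dz":-0.1,"ax":0,"ay":0,"az":0,"gripper":0},
  ],
)

```text
time: 17.15
eef_pos: [0.5886, 0.1544, 0.0748]
tcp_rot: [0.0, 1.0, -0.0, -0.0]
contact_force: [0.4, -0.4, -0.2]
opening: 0.536
finger_force: 31.2
```

jog_arm(
  increments=[
    {"dx":0,"dy":0,"dz":0,"ax":0,"ay":0,"az":0,"gripper":0.5},
    {"dx":0,"dy":0,"dz":0,"ax":0,"ay":0,"az":0,"gripper":1},
    {"dx":0,"dy":0,"dz":0,"ax":0,"ay":0,"az":0,"gripper":1},
    {"dx":0,"dy":0,"dz":0,"ax":0,"ay":0,"az":0,"gripper":1},
    {"dx":0,"dy":0,"dz":0.4,"ax":0,"ay":0,"az":0,"gripper":1},
    {"dx":0,"dy":0,"dz":0.8,"ax":0,"ay":0,"az":0,"gripper":1},
    {"dx":0,"dy":0,"dz":1,"ax":0,"ay":0,"az":0,"gripper":1},
    {"dx":0,"dy":0,"dz":1,"ax":0,"ay":0,"az":0,"gripper":1},
  ],
)

```text
time: 17.95
eef_pos: [0.592, 0.1549, 0.2019]
tcp_rot: [0.0, 1.0, 0.0, 0.006]
contact_force: [0.1, 0.4, -0.0]
opening: 1.0
finger_force: 0.0
```

```bash
python3 look.py w10 orange .081
```

```text
17.95 [0.59199251 0.15485764 0.20193109] 0.9996825850387122 [ 0.11789296  0.44765687 -0.01296811]
[343. 377.] [0.73433613 0.17949426] 0.012720790754662906 rel [1.186 0.205]
[344. 339.] [0.68397884 0.17459254] 0.03316975556790719 rel [0.767 0.164]
[323. 214.] [0.58804851 0.15387849] 0.02342374983473276 rel [-0.033 -0.008]
[240. 157.] [0.54434778 0.09689522] 0.004723585510057222 rel [-0.397 -0.483]
```

jog_arm(
  increments=[
    {"dx":-0.35,"dy":-1,"dz":0,"ax":0,"ay":0,"az":0,"gripper":1},
    {"dx":-0.35,"dy":-1,"dz":0,"ax":0,"ay":0,"az":0,"gripper":1},
    {"dx":-0.35,"dy":-1,"dz":0,"ax":0,"ay":0,"az":0,"gripper":1},
  ],
)

```text
time: 18.3
eef_pos: [0.5444, 0.0325, 0.1928]
tcp_rot: [0.001, 1.0, -0.0, -0.002]
contact_force: [-0.7, -0.7, -0.1]
opening: 1.0
finger_force: 0.0
```

jog_arm(
  increments=[
    {"dx":-0.35,"dy":-1,"dz":0,"ax":0,"ay":0,"az":0,"gripper":1},
    {"dx":-0.35,"dy":-1,"dz":0,"ax":0,"ay":0,"az":0,"gripper":1},
    {"dx":-0.35,"dy":-1,"dz":0,"ax":0,"ay":0,"az":0,"gripper":1},
  ],
)

```text
time: 18.6
eef_pos: [0.5024, -0.0876, 0.1931]
tcp_rot: [0.001, 1.0, 0.0, -0.002]
contact_force: [-0.2, 0.5, -0.3]
opening: 0.998
finger_force: 0.0
```

jog_arm(
  increments=[
    {"dx":-0.35,"dy":-1,"dz":-0.4,"ax":0,"ay":0,"az":0,"gripper":1},
    {"dx":-0.35,"dy":-1,"dz":-0.4,"ax":0,"ay":0,"az":0,"gripper":1},
    {"dx":-0.35,"dy":-1,"dz":-0.4,"ax":0,"ay":0,"az":0,"gripper":1},
    {"dx":-0.35,"dy":-1,"dz":-0.4,"ax":0,"ay":0,"az":0,"gripper":1},
    {"dx":-0.35,"dy":-1,"dz":-0.4,"ax":0,"ay":0,"az":0,"gripper":1},
  ],
)

```text
time: 19.1
eef_pos: [0.4616, -0.2051, 0.1455]
tcp_rot: [0.001, 1.0, 0.001, -0.002]
contact_force: [-0.1, 0.4, -0.1]
opening: 1.0
finger_force: 0.0
```

```bash
python3 look.py w11 green .012
```

```text
19.1 [ 0.46158674 -0.20514392  0.14553954] 0.9999962246205057 [-0.08719757  0.35291805 -0.07994396]
[100. 461.] [ 0.79245995 -0.50338717] 0.022714460262682278 rel [ 2.757 -2.485]
[314. 218.] [ 0.45947916 -0.21115125] 0.017748993577641092 rel [-0.018 -0.05 ]
```

jog_arm(
  increments=[
    {"dx":-0.011,"dy":-0.046,"dz":-0.4,"ax":0,"ay":0,"az":0,"gripper":1},
    {"dx":-0.011,"dy":-0.046,"dz":-0.7,"ax":0,"ay":0,"az":0,"gripper":0.6},
    {"dx":-0.011,"dy":-0.046,"dz":-0.9,"ax":0,"ay":0,"az":0,"gripper":0.5},
    {"dx":-0.011,"dy":-0.046,"dz":-0.95,"ax":0,"ay":0,"az":0,"gripper":0.5},
  ],
)

```text
time: 19.55
eef_pos: [0.46, -0.2081, 0.0306]
tcp_rot: [-0.001, 1.0, 0.002, -0.003]
contact_force: [-0.3, -0.4, 0.1]
opening: 0.747
finger_force: 0.0
```

jog_arm(
  increments=[
    {"dx":0,"dy":0,"dz":-0.1,"ax":0,"ay":0,"az":0,"gripper":0.5},
    {"dx":0,"dy":0,"dz":-0.2,"ax":0,"ay":0,"az":0,"gripper":0.5},
    {"dx":0,"dy":0,"dz":-0.275,"ax":0,"ay":0,"az":0,"gripper":0.5},
    {"dx":0,"dy":0,"dz":-0.275,"ax":0,"ay":0,"az":0,"gripper":0.2},
    {"dx":0,"dy":0,"dz":-0.275,"ax":0,"ay":0,"az":0,"gripper":-0.4},
    {"dx":0,"dy":0,"dz":-0.275,"ax":0,"ay":0,"az":0,"gripper":-0.4},
    {"dx":0,"dy":0,"dz":-0.275,"ax":0,"ay":0,"az":0,"gripper":-0.4},
    {"dx":0,"dy":0,"dz":-0.275,"ax":0,"ay":0,"az":0,"gripper":-0.4},
  ],
)

```text
time: 20.35
eef_pos: [0.462, -0.2114, 0.0012]
tcp_rot: [0.0, 1.0, -0.0, 0.001]
contact_force: [-0.4, -0.5, 2.1]
opening: 0.397
finger_force: 30.0
```

```bash
python3 look.py w12 green .012
```

```text
20.35 [ 0.46202531 -0.21141607  0.00124075] 0.39748117579920517 [-0.37389746 -0.51985394  2.11156079]
[321. 295.] [ 0.45858008 -0.21192596] 0.018325688271626433 rel [-0.029 -0.004]
```

jog_arm(
  increments=[
    {"dx":0,"dy":0,"dz":0.3,"ax":0,"ay":0,"az":0,"gripper":-0.4},
    {"dx":0,"dy":0,"dz":0.6,"ax":0,"ay":0,"az":0,"gripper":-0.4},
    {"dx":0,"dy":0,"dz":1.0,"ax":0,"ay":0,"az":0,"gripper":-0.4},
    {"dx":0,"dy":0,"dz":1.0,"ax":0,"ay":0,"az":0,"gripper":-0.4},
  ],
)

```text
time: 20.8
eef_pos: [0.4656, -0.2139, 0.1281]
tcp_rot: [0.0, 1.0, -0.004, 0.006]
contact_force: [0.4, -0.3, 0.1]
opening: 0.401
finger_force: 30.1
```

jog_arm(
  increments=[
    {"dx":0.1,"dy":0.3,"dz":0.1,"ax":0,"ay":0,"az":0,"gripper":-0.4},
    {"dx":0.22,"dy":0.65,"dz":0.1,"ax":0,"ay":0,"az":0,"gripper":-0.4},
    {"dx":0.35,"dy":1,"dz":0.1,"ax":0,"ay":0,"az":0,"gripper":-0.4},
  ],
)

```text
time: 21.1
eef_pos: [0.5037, -0.0901, 0.1327]
tcp_rot: [0.001, 1.0, -0.0, 0.0]
contact_force: [1.2, -1.1, -0.9]
opening: 0.401
finger_force: 30.1
```

jog_arm(
  increments=[
    {"dx":0.12,"dy":0.35,"dz":0,"ax":0,"ay":0,"az":0,"gripper":-0.4},
    {"dx":0.24,"dy":0.7,"dz":0,"ax":0,"ay":0,"az":0,"gripper":-0.4},
    {"dx":0.35,"dy":1,"dz":0,"ax":0,"ay":0,"az":0,"gripper":-0.4},
  ],
)

```text
time: 21.4
eef_pos: [0.5454, 0.0312, 0.1319]
tcp_rot: [-0.0, 1.0, 0.0, -0.0]
contact_force: [0.7, -1.1, -0.2]
opening: 0.401
finger_force: 30.1
```

jog_arm(
  increments=[
    {"dx":0.12,"dy":0.35,"dz":0,"ax":0,"ay":0,"az":0,"gripper":-0.4},
    {"dx":0.24,"dy":0.7,"dz":0,"ax":0,"ay":0,"az":0,"gripper":-0.4},
    {"dx":0.374,"dy":1,"dz":0,"ax":0,"ay":0,"az":0,"gripper":-0.4},
  ],
)

```text
time: 21.7
eef_pos: [0.5901, 0.1512, 0.1317]
tcp_rot: [-0.0, 1.0, 0.0, -0.001]
contact_force: [0.0, -0.2, -0.4]
opening: 0.399
finger_force: 30.1
```

jog_arm(
  increments=[
    {"dx":0,"dy":0.046,"dz":0,"ax":0,"ay":0,"az":0,"gripper":-0.4},
    {"dx":0,"dy":0.046,"dz":-0.1,"ax":0,"ay":0,"az":0,"gripper":-0.4},
    {"dx":0,"dy":0.046,"dz":-0.18,"ax":0,"ay":0,"az":0,"gripper":-0.4},
    {"dx":0,"dy":0.046,"dz":-0.22,"ax":0,"ay":0,"az":0,"gripper":-0.4},
    {"dx":0,"dy":0.046,"dz":-0.22,"ax":0,"ay":0,"az":0,"gripper":-0.4},
    {"dx":0,"dy":0.046,"dz":-0.22,"ax":0,"ay":0,"az":0,"gripper":-0.4},
  ],
)

```text
time: 22.3
eef_pos: [0.5903, 0.1535, 0.1059]
tcp_rot: [0.001, 1.0, -0.0, -0.0]
contact_force: [0.4, 0.4, 0.4]
opening: 0.4
finger_force: 30.2
```

jog_arm(
  increments=[
    {"dx":0,"dy":0,"dz":-0.01,"ax":0,"ay":0,"az":0,"gripper":-0.4},
    {"dx":0,"dy":0,"dz":-0.02,"ax":0,"ay":0,"az":0,"gripper":-0.4},
    {"dx":0,"dy":0,"dz":-0.035,"ax":0,"ay":0,"az":0,"gripper":-0.4},
    {"dx":0,"dy":0,"dz":-0.045,"ax":0,"ay":0,"az":0,"gripper":-0.4},
    {"dx":0,"dy":0,"dz":-0.045,"ax":0,"ay":0,"az":0,"gripper":-0.4},
  ],
)

```text
time: 22.8
eef_pos: [0.5903, 0.1545, 0.1005]
tcp_rot: [0.0, 1.0, -0.0, -0.0]
contact_force: [-0.1, -0.3, -0.7]
opening: 0.395
finger_force: 30.2
```

jog_arm(
  increments=[
    {"dx":0,"dy":0,"dz":-0.01,"ax":0,"ay":0,"az":0,"gripper":-0.4},
    {"dx":0,"dy":0,"dz":-0.02,"ax":0,"ay":0,"az":0,"gripper":-0.4},
    {"dx":0,"dy":0,"dz":-0.03,"ax":0,"ay":0,"az":0,"gripper":-0.4},
    {"dx":0,"dy":0,"dz":-0.03,"ax":0,"ay":0,"az":0,"gripper":-0.4},
  ],
)

```text
time: 23.2
eef_pos: [0.5903, 0.1545, 0.0969]
tcp_rot: [0.0, 1.0, -0.0, -0.0]
contact_force: [0.1, -0.0, -0.6]
opening: 0.399
finger_force: 30.2
```

jog_arm(
  increments=[
    {"dx":0,"dy":0,"dz":-0.03,"ax":0,"ay":0,"az":0,"gripper":-0.4},
    {"dx":0,"dy":0,"dz":-0.06,"ax":0,"ay":0,"az":0,"gripper":-0.4},
    {"dx":0,"dy":0,"dz":-0.08,"ax":0,"ay":0,"az":0,"gripper":-0.4},
    {"dx":0,"dy":0,"dz":-0.08,"ax":0,"ay":0,"az":0,"gripper":-0.4},
  ],
)

```text
time: 23.6
eef_pos: [0.5901, 0.1544, 0.0869]
tcp_rot: [0.0, 1.0, -0.0, -0.0]
contact_force: [0.1, 0.5, -0.5]
opening: 0.397
finger_force: 30.2
```

jog_arm(
  increments=[
    {"dx":0,"dy":0,"dz":0,"ax":0,"ay":0,"az":0,"gripper":0},
    {"dx":0,"dy":0,"dz":0,"ax":0,"ay":0,"az":0,"gripper":0.4},
    {"dx":0,"dy":0,"dz":0,"ax":0,"ay":0,"az":0,"gripper":0.4},
    {"dx":0,"dy":0,"dz":0,"ax":0,"ay":0,"az":0,"gripper":0.4},
    {"dx":0,"dy":0,"dz":0.2,"ax":0,"ay":0,"az":0,"gripper":0.4},
    {"dx":-0.01,"dy":0,"dz":0.3,"ax":0,"ay":0,"az":0,"gripper":0.4},
    {"dx":-0.01,"dy":0,"dz":0.3,"ax":0,"ay":0,"az":0,"gripper":0.4},
    {"dx":-0.01,"dy":0,"dz":0.3,"ax":0,"ay":0,"az":0,"gripper":0.4},
  ],
)

```text
time: 24.4
eef_pos: [0.5894, 0.1545, 0.1238]
tcp_rot: [0.0, 1.0, 0.0, 0.0]
contact_force: [0.5, -0.1, -0.5]
opening: 0.697
finger_force: 0.0
```

```bash
python3 look.py w13 green .093
python3 - <<'E'
from h import *
c=cv2.imread("pics/w13.png");cv2.imwrite("pics/w13c.png",cv2.resize(c[180:400,180:460],None,fx=2.5,fy=2.5))
E
```

```text
24.4 [0.58935301 0.15452842 0.12381661] 0.6968825409317587 [ 0.48363474 -0.06346311 -0.54558331]
[320. 263.] [0.58724397 0.15391257] 0.017580012218150337 rel [-0.018 -0.005]
[636. 148.] [0.51613828 0.36493365] 0.02016286526148576 rel [-0.61   1.753]
[373. 110.] [0.51250247 0.17889438] 0.0043930543663101285 rel [-0.64   0.203]
[624.  16.] [0.43441353 0.33792316] 0.01012665420568834 rel [-1.291  1.528]
[598.  32.] [0.45205477 0.32028866] 0.025905330370579696 rel [-1.144  1.381]
```

View pics/w13c.png

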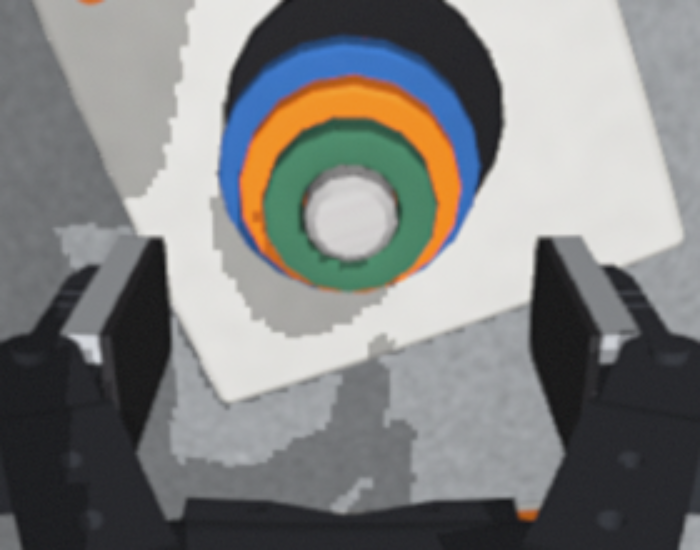

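The picture shows the blue, orange and green rings stacked on the spindle (spindle end at crop (350,215)). Next, close to a gap of about 24 mm straddling the spindle and press gently on green.

jog_arm(
  increments=[
    {"dx":0,"dy":0,"dz":0,"ax":0,"ay":0,"az":0,"gripper":-0.48},
    {"dx":0,"dy":0,"dz":0,"ax":0,"ay":0,"az":0,"gripper":-0.48},
    {"dx":0,"dy":0,"dz":0,"ax":0,"ay":0,"az":0,"gripper":-0.48},
    {"dx":0,"dy":0,"dz":0,"ax":0,"ay":0,"az":0,"gripper":-0.48},
    {"dx":0,"dy":0,"dz":-0.1,"ax":0,"ay":0,"az":0,"gripper":-0.48},
    {"dx":0,"dy":0,"dz":-0.17,"ax":0,"ay":0,"az":0,"gripper":-0.48},
    {"dx":0,"dy":0,"dz":-0.21,"ax":0,"ay":0,"az":0,"gripper":-0.48},
    {"dx":0,"dy":0,"dz":-0.21,"ax":0,"ay":0,"az":0,"gripper":-0.48},
  ],
)

```text
time: 25.25
eef_pos: [0.5882, 0.1544, 0.0965]
tcp_rot: [0.0, 1.0, -0.0, -0.002]
contact_force: [0.5, -0.7, -0.6]
opening: 0.26
finger_force: 0.0
```

jog_arm(
  increments=[
    {"dx":0,"dy":0,"dz":-0.01,"ax":0,"ay":0,"az":0,"gripper":-0.48},
    {"dx":0,"dy":0,"dz":-0.02,"ax":0,"ay":0,"az":0,"gripper":-0.48},
    {"dx":0,"dy":0,"dz":-0.03,"ax":0,"ay":0,"az":0,"gripper":-0.48},
    {"dx":0,"dy":0,"dz":-0.04,"ax":0,"ay":0,"az":0,"gripper":-0.48},
    {"dx":0,"dy":0,"dz":-0.04,"ax":0,"ay":0,"az":0,"gripper":-0.48},
  ],
)

```text
time: 25.75
eef_pos: [0.5892, 0.1545, 0.0935]
tcp_rot: [0.0, 1.0, -0.0, -0.0]
contact_force: [-0.7, -0.2, 0.3]
opening: 0.258
finger_force: 0.0
```

jog_arm(
  increments=[
    {"dx":0,"dy":0,"dz":-0.008,"ax":0,"ay":0,"az":0,"gripper":-0.48},
    {"dx":0,"dy":0,"dz":-0.016,"ax":0,"ay":0,"az":0,"gripper":-0.48},
    {"dx":0,"dy":0,"dz":-0.024,"ax":0,"ay":0,"az":0,"gripper":-0.48},
    {"dx":0,"dy":0,"dz":-0.024,"ax":0,"ay":0,"az":0,"gripper":-0.48},
  ],
)

```text
time: 26.15
eef_pos: [0.5895, 0.1546, 0.0919]
tcp_rot: [0.0, 1.0, -0.0, 0.0]
contact_force: [-2.4, -0.7, 5.6]
opening: 0.259
finger_force: 2.5
```

jog_arm(
  increments=[
    {"dx":0,"dy":0,"dz":-0.006,"ax":0,"ay":0,"az":0,"gripper":-0.48},
    {"dx":0,"dy":0,"dz":-0.012,"ax":0,"ay":0,"az":0,"gripper":-0.48},
    {"dx":0,"dy":0,"dz":-0.012,"ax":0,"ay":0,"az":0,"gripper":-0.48},
  ],
)

```text
time: 26.45
eef_pos: [0.5895, 0.1546, 0.0907]
tcp_rot: [0.0, 1.0, -0.0, 0.0]
contact_force: [-3.4, -1.6, 6.4]
opening: 0.261
finger_force: 2.9
```

jog_arm(
  increments=[
    {"dx":0,"dy":0,"dz":-0.006,"ax":0,"ay":0,"az":0,"gripper":-0.48},
    {"dx":0,"dy":0,"dz":-0.012,"ax":0,"ay":0,"az":0,"gripper":-0.48},
    {"dx":0,"dy":0,"dz":-0.012,"ax":0,"ay":0,"az":0,"gripper":-0.48},
  ],
)

```text
time: 26.75
eef_pos: [0.5895, 0.1546, 0.0892]
tcp_rot: [0.0, 1.0, -0.0, 0.0]
contact_force: [-2.1, -0.7, 5.4]
opening: 0.261
finger_force: 2.9
```

Contact, and the disc is sliding at about 6 N. Keep pressing in small steps.

jog_arm(
  increments=[
    {"dx":0,"dy":0,"dz":-0.006,"ax":0,"ay":0,"az":0,"gripper":-0.48},
    {"dx":0,"dy":0,"dz":-0.012,"ax":0,"ay":0,"az":0,"gripper":-0.48},
    {"dx":0,"dy":0,"dz":-0.012,"ax":0,"ay":0,"az":0,"gripper":-0.48},
  ],
)

```text
time: 27.05
eef_pos: [0.5895, 0.1546, 0.0878]
tcp_rot: [0.0, 1.0, -0.0, 0.0]
contact_force: [-3.3, -0.7, 4.6]
opening: 0.26
finger_force: 2.9
```

jog_arm(
  increments=[
    {"dx":0,"dy":0,"dz":-0.006,"ax":0,"ay":0,"az":0,"gripper":-0.48},
    {"dx":0,"dy":0,"dz":-0.012,"ax":0,"ay":0,"az":0,"gripper":-0.48},
    {"dx":0,"dy":0,"dz":-0.012,"ax":0,"ay":0,"az":0,"gripper":-0.48},
  ],
)

```text
time: 27.35
eef_pos: [0.5895, 0.1546, 0.0864]
tcp_rot: [0.0, 1.0, -0.0, 0.0]
contact_force: [-2.9, -0.2, 5.5]
opening: 0.258
finger_force: 2.9
```

jog_arm(
  increments=[
    {"dx":0,"dy":0,"dz":-0.006,"ax":0,"ay":0,"az":0,"gripper":-0.48},
    {"dx":0,"dy":0,"dz":-0.012,"ax":0,"ay":0,"az":0,"gripper":-0.48},
    {"dx":0,"dy":0,"dz":-0.012,"ax":0,"ay":0,"az":0,"gripper":-0.48},
  ],
)

```text
time: 27.65
eef_pos: [0.5895, 0.1546, 0.0853]
tcp_rot: [0.0, 1.0, -0.0, 0.0]
contact_force: [-3.3, -0.2, 7.1]
opening: 0.258
finger_force: 3.7
```

jog_arm(
  increments=[
    {"dx":0,"dy":0,"dz":-0.006,"ax":0,"ay":0,"az":0,"gripper":-0.48},
    {"dx":0,"dy":0,"dz":-0.006,"ax":0,"ay":0,"az":0,"gripper":-0.48},
    {"dx":0,"dy":0,"dz":-0.006,"ax":0,"ay":0,"az":0,"gripper":-0.48},
  ],
)

```text
time: 27.95
eef_pos: [0.5896, 0.1546, 0.0853]
tcp_rot: [0.0, 1.0, -0.0, -0.0]
contact_force: [-5.6, -2.0, 10.5]
opening: 0.26
finger_force: 5.1
```

jog_arm(
  increments=[
    {"dx":0,"dy":0,"dz":-0.006,"ax":0,"ay":0,"az":0,"gripper":-0.48},
    {"dx":0,"dy":0,"dz":-0.012,"ax":0,"ay":0,"az":0,"gripper":-0.48},
    {"dx":0,"dy":0,"dz":-0.012,"ax":0,"ay":0,"az":0,"gripper":-0.48},
  ],
)

```text
time: 28.25
eef_pos: [0.5897, 0.1546, 0.0852]
tcp_rot: [-0.0, 1.0, -0.0, -0.0]
contact_force: [-7.4, -0.8, 15.6]
opening: 0.258
finger_force: 7.8
```

The force reached 15.6 N with no further motion, so it is on the hard stop. Lift off and check.

jog_arm(
  increments=[
    {"dx":0,"dy":0,"dz":0.1,"ax":0,"ay":0,"az":0,"gripper":-0.48},
    {"dx":0,"dy":0,"dz":0.3,"ax":0,"ay":0,"az":0,"gripper":-0.48},
    {"dx":0,"dy":0,"dz":0.6,"ax":0,"ay":0,"az":0,"gripper":0},
    {"dx":0,"dy":0,"dz":0.9,"ax":0,"ay":0,"az":0,"gripper":1},
    {"dx":0,"dy":0,"dz":0.9,"ax":0,"ay":0,"az":0,"gripper":1},
    {"dx":0,"dy":0,"dz":0.9,"ax":0,"ay":0,"az":0,"gripper":1},
    {"dx":0,"dy":0,"dz":0.9,"ax":0,"ay":0,"az":0,"gripper":1},
  ],
)

```text
time: 28.95
eef_pos: [0.5883, 0.1544, 0.1877]
tcp_rot: [0.0, 1.0, -0.0, -0.001]
contact_force: [-0.0, -0.9, -1.0]
opening: 1.0
finger_force: 0.0
```

```bash
python3 look.py w14 green .086
python3 - <<'E'
from h import *
def zmed(f,col):
    c=dict(np.load(f));h=cv2.cvtColor(c["frame"],cv2.COLOR_BGR2HSV);lo,hi,s=HUE[col];m=cv2.inRange(h,(lo,s,40),(hi,255,255))
    R=Ro.from_quat(c["rot"]).as_matrix()@c["mount"][:3,:3];ax=R@np.array([0,0,-1.]);Z=[]
    for v,u in zip(*np.where(m[170:300,270:370])):
        r,o=wray(c,u+270,v+170);p=o+r*c["depth"][v+170,u+270]/(r@ax);
        if np.hypot(*(p[:2]-[.588,.154]))<.031: Z.append(p[2])
    return np.percentile(Z,[50,75,90]).round(4)
for f in("w13.npz","w14.npz"):
    for col in("blue","orange","green"): print(f,col,zmed(f,col))
E
```

```text
28.95 [0.58831464 0.15441659 0.18771473] 0.9997176922727578 [-0.01636004 -0.92372659 -1.04083215]
[  4. 304.] [ 0.66052896 -0.18367445] 0.024382933351230627 rel [ 0.602 -2.817]
[322. 228.] [0.58760058 0.15387122] 0.017177581409717747 rel [-0.006 -0.005]
[603. 143.] [0.5150713 0.4010619] 0.030085167737791758 rel [-0.61   2.055]
[363. 116.] [0.51137844 0.18156621] 0.0048016452346904505 rel [-0.641  0.226]
[578.  23.] [0.41821504 0.35535992] 0.01686159628080877 rel [-1.417  1.675]
[548.  42.] [0.43854818 0.32447691] 0.02767391927174975 rel [-1.248  1.417]
w13.npz blue [0.0693 0.0697 0.0702]
w13.npz orange [0.0813 0.0819 0.0826]
w13.npz green [0.0933 0.0937 0.0941]
w14.npz blue [0.0621 0.0626 0.0631]
w14.npz orange [0.0743 0.0748 0.0754]
w14.npz green [0.0862 0.0867 0.0871]
```

The ring tops are at 62, 74 and 86 mm, exactly the fully home heights. Handing in.

```bash
python3 -c "
from plant import job
print(job.sign_off())"
```

```text
the job is handed in; nothing more can be done
None
```

The blue, orange and green rings are on the spindle in that order, the red disc is fully home on the hub (ring tops measured at 62, 74 and 86 mm), and the job was handed in at about 29 s with the arm clear.

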